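# Open the gear reducer's access panel

### The job

The blue gear reducer on the counter is in for a new bearing and seal: open it up. With the screwdriver, give both slotted steel cam studs on its yellow access panel a quarter-turn anticlockwise so that they line up with their oblong openings, put the screwdriver back upright in its hole in the black tool block, then lift the panel off by its handle and lay it gently, flat and handle up, on the middle of the dark mat, leaving the other things on the counter where they are.

Things in the scene. Friction and masses are not known exactly. Their poses are not given: they have to be found in the camera images.
- reducer: Blue gear reducer, fixed, 150 x 230 mm (x, y), rim 85 mm high; feet reach 101 mm either side in x, a 22 mm steel shaft sticks out to 122 mm from the middle towards -x. Origin: centre of the underside, z up. The access panel lies flush in a recess of its top with 2 mm of play all round, its underside 80 mm above the counter.
- cam_left (a joint): Turn of the cam stud at the reducer's +y end (76 mm from its middle), rad: 0 = shut (stud's long axis along the reducer's y, across its opening), grows anticlockwise seen from above, 1.57 = stop, fully open (along the reducer's x and the opening). Fixed vertical axis; stays where it is left (0.06 N m of friction). Below about 1.2 it holds the panel down.
- cam_right (a joint): The same for the cam stud at the reducer's -y end.
- cam_left_slot (a point): Middle of the slot's mouth on top of the left cam stud, on its turning axis, 95.5 mm above the counter; x along the slot and the stud's long axis, z up. Bright steel head, oblong with round ends, 42 x 19 mm, 9.2 mm high, its top 10.5 mm over the panel. The slot runs its full length, open at both ends, 6 mm wide, 6 mm deep, the top 2 mm flared to 9 mm.
- cam_right_slot (a point): The same for the right cam stud.
- panel: Yellow metal access panel, loose, 120 x 200 x 5 mm (x, y, z), 0.3 kg, with two oblong openings 52 x 28 mm (long way along x), 76 mm to each side in y, through which the open cam studs pass when it is lifted straight up (20 mm to be clear of them). Origin: centre of the underside, z up; its axes lie along the reducer's at the start.
- panel_grip (a point): Middle of the panel's black bow handle, 36 mm above the panel's underside: a bar 14 mm wide (x) and 14 mm high, 84 mm long along y; 24 mm free under it.
- screwdriver: Big slotted screwdriver, loose, 128 mm long, 0.12 kg, standing blade down in the tool block. Origin: tip of the blade; z towards the handle. Blade 16 mm wide (x), 2.6 mm thick (y) at the tip, 3.2 mm 10 mm up. Shaft 9 mm; round black guard 40 mm across, 60 to 65 mm above the tip; above it the orange flat-sided handle, 28 mm wide (x), 20 mm thick (y).
- screwdriver_grip (a point): Point on the screwdriver's axis 100 mm above the tip, where the handle can be pinched across its 20 mm thickness (y); axes as the screwdriver's.
- tool_block: Black tool block, fixed, 72 mm high, 60 mm in x, from -84 to +32 mm in y. Origin: on the counter right under the middle of the screwdriver's hole (26 x 26 mm, 66 mm deep); z up. In it the screwdriver rests on its guard, the tip 12 mm above the counter. Short steel bits stand 10 mm over its top at -y.
- mat: Dark grey ribbed rubber mat, fixed, 300 x 240 x 3 mm (x, y, z). Origin: centre of the underside, z up.
- grease_tube: Yellow grease tube with a black cap, loose, 155 mm long, 34 mm high, at the front edge of the counter; leave alone. Origin: underside.
- new_bearing: Ball bearing, loose, 62 mm across, 17 mm high, at the front edge; leave alone. Origin: centre of the underside.
- new_seal: Black ring seal, loose, 72 mm across, 10 mm high, at the front edge; leave alone. Origin: centre of the underside.

How it is judged:
By the outcome, as a careful person would: the job done as asked, in the order asked, and still so for the second after the job is handed in, with the robot touching nothing.
It also fails if it takes over 72 s, if anything falls off the work surface, if the arm or the gripper's body presses on something with over 40 N, if the wrist force passes 120 N, or if a joint passes its speed limit or range.

### The arm

A 6-joint arm with a two-finger parallel gripper is mounted at the origin on a cart in front of the work surface, level with it; the furniture and walls round the work are solid. World frame = base frame: x ahead of the robot, y to its left, z up, the work surface at z = 0. Lengths are in m, angles in rad, forces in N, time in s.
With the tool pointing down it reaches from about 0.425 to 0.95 m from the base axis. Payload 14.7 kg.
Tool frame: the origin (TCP) lies on the mounting face of the last link; the fingertips stand 173 mm ahead of it and the grasp point (between the pads) lies 155 mm ahead of it; z points along the fingers, y is the line along which they close (so a half turn about z gives the same grasp; the last joint's range is limited). The gripper opens to 85 mm and grips with 20 to 120 N. Pads are 22 mm wide; open, the fingers measure 114 mm over their backs; the gripper's body (76 mm by 85 mm) begins 54 mm behind the grasp point. The pads swing forward as they close: fully open they stand 13 mm farther back than shut.
Start: joints at [1.13, 0.48, 1.596, -0, 1.065, -0.047], TCP at [0.249, 0.6, 0.405] pointing down, gripper open.
Joint ranges: [-2.75, 2.75], [-0.82, 2.05], [0.23, 2.67], [-1.56, 4.7], [0.09, 2.69], [-2.92, 2.92]. Speed limits (rad/s): [1.89, 1.89, 2.39, 3.01, 3.01, 3.01].

### API

Orientations are given as a unit quaternion [x, y, z, w].
In Python, from plant import env gives the robot as it stands.
- The arm moves only by the shell command python3 -m crank 'ROWS' [OPENING] [FORCE]. ROWS is a JSON object of lists of equal length, an entry for each row: "linear": the shift along the tool's x, y, z in mm, a list of three; "yaw": the turn about the tool's z in degrees. A call has 1 to 20 rows; each row shifts and turns the commanded pose from where the row before left it, along the tool's axes as they then stand; what a row does not reach is not made up. A row lasts 1/10 s, in which the tool goes at most 50 mm and 8.59 degrees, less where a joint would pass 70% of its speed; a pose out of reach is approached as far as the arm can. A call with a gripper value outside its range is refused whole. OPENING is the opening, from -1 (shut) to 1 (fully open), set as the call begins (- or left out, the last holds). The fingers move at their own pace and stop on an object; FORCE is the grip in N (left out, the last holds). Time passes only in rows, so rows that do not move let the fingers close. It gives the time, the measured TCP pose, the force, the opening and the grip force at its end, in the units of the state.
- env.observe(): the state, without advancing time (a new reading comes with each control period).
- env.get_image(name): name is "scene" or "top" or "wrist"; returns (picture, depth): 384x512x3 uint8, blue, green, red; 384x512 float32, m along the optical axis (not along the pixel's ray), 0 where there is no reading.
- env.camera_info(name): a dict with "fx", "fy", "cx", "cy" (pixels), "extrinsics" (4x4, takes a point from world to camera coordinates). Camera axes: x right, y down, z forward; pixel columns grow to the right and rows downward; lengths in m; the calibration is good to about 2 mm. A picture is of the moment at which its call begins: read the wrist's pose just before it. camera_info takes no time and is no camera call; for the wrist camera it gives the pose at the moment of the call.
- env.close_job(): hands the job in; it is judged then, once.
Trained networks look in the newest picture that a camera, given by its name, has taken for a name from the list of things; names that differ only in an ending like _2 or _b are one class to them, and where a whole thing is asked for, a point or a joint stands for the part that bears it (a point fixed in the world has none). Each returns a list of dicts, best first, with "conf" (0 to 1); they miss things now and then, are a little off and sometimes report something else, mostly with a low value. They report only what shows in the picture. A call takes as long as a camera call.
- env.boxes_of(label, camera): "point" ([column, row] in pixels, amid what is visible of it).
- env.regions_of(label, camera): "pixels" (384x512 bool, what is visible of it) and "point" ([column, row] in pixels, amid what is visible of it).
- env.spot_point(label, camera): "point" ([column, row] in pixels: a listed point, or the origin of a listed thing).
The state is a dict: "t": time; "joint_pos": joint angles; "joint_vel": joint speeds; "effort": joint torques, N m; "tool_pos": TCP position; "tcp_rot": TCP orientation; "ft_force": force on the tool from outside, world axes, zero at the start; "wrist_torque": the same for the moment, N m; "grip_width": finger opening in m; "grip_force": force on a finger pad.
Only numpy, scipy, OpenCV 4.12 (cv2) and the standard library are available. Lean on these libraries where they do the work, as an engineer would, in place of code of your own. Each camera call takes 0.05 s, during which the arm holds its last target. There are 200 camera calls.

## Working session

There is one attempt and no reset: what is moved stays moved. The work goes in short steps, Python scripts to look and compute and a shell command to move; the robot and the scene stay as the last step left them, time stands still between calls to the robot, and variables do not carry over. Pictures are saved under pics/ and viewed, at most 10 in all, crops included, and the job is handed in when it is done.

```bash
ls; mkdir -p pics; python3 - <<'E'
from plant import env
import cv2,numpy as np
s=env.observe();print({k:np.round(v,3).tolist() for k,v in s.items()})
for n in("scene","top"):
    p,d=env.get_image(n);cv2.imwrite(f"pics/{n}0.png",p)
    i=env.camera_info(n);print(n,i["fx"],i["cx"],i["cy"],np.round(i["extrinsics"],3).tolist())
    for l in("cam_left_slot","cam_right_slot","panel_grip","screwdriver_grip","screwdriver","tool_block","mat","reducer","panel"):
        r=env.spot_point(l,n)
        print(l,[(np.round(a["point"],1).tolist(),round(a["conf"],2)) for a in r[:3]])
a=cv2.imread("pics/scene0.png");b=cv2.imread("pics/top0.png")
E
```

```text
pics
{'t': 0.0, 'joint_pos': [1.13, 0.481, 1.597, -0.0, 1.065, -0.047], 'joint_vel': [-0.0, 0.001, -0.001, -0.001, 0.001, -0.001], 'effort': [0.004, -95.067, -43.018, 0.0, 0.012, 0.0], 'tool_pos': [0.249, 0.6, 0.404], 'tcp_rot': [0.196, 0.981, -0.001, -0.0], 'ft_force': [-0.305, 0.476, -0.691], 'wrist_torque': [0.028, 0.049, 0.05], 'grip_force': 0.0, 'grip_width': 0.085}
scene 351.4654644967408 252.081788766461 193.783163326186 [[0.892, -0.452, -0.009, -0.441], [-0.347, -0.672, -0.654, 0.212], [0.289, 0.587, -0.756, 0.966], [0.0, 0.0, 0.0, 1.0]]
cam_left_slot [([261.8, 166.7], 0.64)]
cam_right_slot [([300.5, 196.8], 0.42)]
panel_grip [([279.9, 181.5], 0.72)]
screwdriver_grip [([334.8, 263.7], 0.74)]
screwdriver [([324.6, 281.1], 0.56)]
tool_block [([324.1, 282.0], 0.96)]
mat [([223.9, 149.5], 0.67), ([326.5, 279.2], 0.52)]
reducer [([278.8, 203.2], 0.58)]
panel [([280.2, 188.9], 0.67)]
top 374.3813155855112 258.2689930078549 192.33708189760014 [[-0.003, -1.0, 0.003, -0.011], [-0.975, 0.002, -0.221, 0.499], [0.221, -0.003, -0.975, 1.014], [0.0, 0.0, 0.0, 1.0]]
cam_left_slot [([241.4, 171.4], 0.47)]
cam_right_slot [([291.6, 159.0], 0.65)]
panel_grip [([270.4, 160.9], 0.6), ([163.1, 194.1], 0.3)]
screwdriver_grip [([265.3, 165.6], 0.64), ([370.4, 167.8], 0.63)]
screwdriver [([353.4, 180.6], 0.56)]
tool_block [([362.3, 182.6], 0.75), ([290.7, 159.2], 0.29)]
mat [([161.8, 192.3], 0.62)]
reducer [([292.9, 158.9], 0.67), ([265.2, 175.1], 0.64)]
panel [([269.1, 166.0], 0.93)]
```

View pics/top0.png

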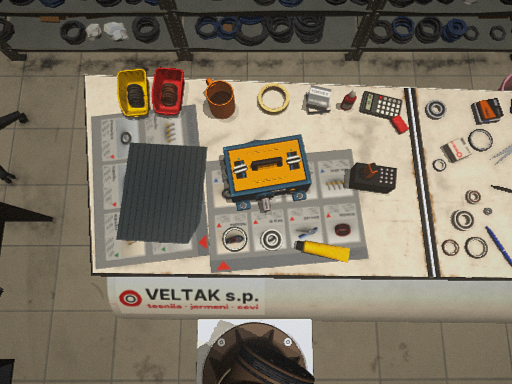

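View pics/scene0.png

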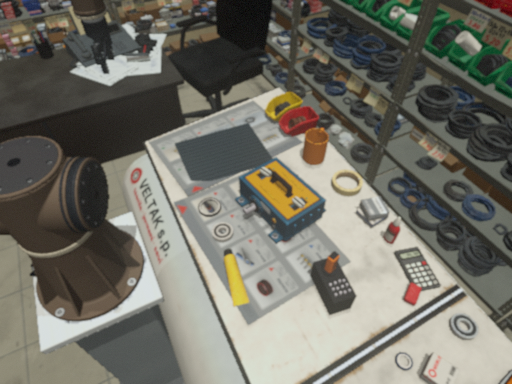

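The top view shows the reducer at about (267,168), with its long side across the picture and studs at (240,172) and (293,160). The tool block is at (372,177), with the orange handle at about (368,170), and the mat is at (162,193). The scene view agrees: block at (333,285), mat at (223,150). Next I triangulate.

```bash
cat > h.py <<'E'
from plant import env
import cv2,numpy as np
from scipy.spatial.transform import Rotation as R
def cam(n):
    i=env.camera_info(n);K=np.array([[i["fx"],0,i["cx"]],[0,i["fy"],i["cy"]],[0,0,1.]]);return K,np.array(i["extrinsics"])
def onz(c,p,z):
    K,E=c;d=E[:3,:3].T@np.linalg.inv(K)@[p[0],p[1],1];o=-E[:3,:3].T@E[:3,3];return o+d*(z-o[2])/d[2]
def tri(c1,p1,c2,p2):
    X=cv2.triangulatePoints(c1[0]@c1[1][:3],c2[0]@c2[1][:3],np.array(p1,float)[:,None],np.array(p2,float)[:,None]);return X[:3,0]/X[3,0]
def cloud(c,d,m):
    v,u=np.nonzero(m&(d>0));z=d[v,u];P=np.linalg.inv(c[0])@np.array([u*z,v*z,z]);return ((P.T-c[1][:3,3])@c[1][:3,:3])
E
python3 - <<'E'
from h import *
S,T=cam("scene"),cam("top")
for l,a,b,z in [("camL",(261.8,166.7),(241.4,171.4),.0955),("camR",(300.5,196.8),(291.6,159),.0955),("grip",(279.9,181.5),(270.4,160.9),.116),("sgrip",(334.8,263.7),(370.4,167.8),.112),("panel",(280.2,188.9),(269.1,166),.08),("mat",(223.9,149.5),(161.8,192.3),0),("red",(278.8,203.2),(265.2,175.1),0),("blk",(324.1,282),(362.3,182.6),0)]:
    print(l,*[np.round(x,3) for x in(tri(S,a,T,b),onz(S,a,z),onz(T,b,z))])
for n,c in(("top",T),("scene",S)):
    p,d=env.get_image(n)
    for l in("panel","mat","tool_block","screwdriver"):
        r=env.regions_of(l,n)[0];P=cloud(c,d,r["pixels"]);z=np.median(P[:,2])
        Q=P[abs(P[:,2]-z)<.012];b=cv2.minAreaRect(Q[:,:2].astype(np.float32))
        print(n,l,round(r["conf"],2),len(P),np.round(z,3),np.round(np.percentile(P[:,2],[2,98]),3),np.round(b[0],3),np.round(b[1],3),round(b[2],1))
E
```

```text
camL [0.543 0.034 0.124] [0.559 0.059 0.096] [0.549 0.035 0.095]
camR [ 0.588 -0.106  0.104] [ 0.6   -0.101  0.095] [ 0.585 -0.105  0.095]
grip [ 0.567 -0.044  0.124] [ 0.567 -0.038  0.116] [ 0.573 -0.045  0.116]
sgrip [ 0.559 -0.324  0.098] [ 0.552 -0.33   0.112] [ 0.554 -0.32   0.112]
panel [ 0.567 -0.042  0.088] [ 0.571 -0.036  0.08 ] [ 0.57  -0.043  0.08 ]
mat [0.514 0.275 0.01 ] [0.523 0.286 0.   ] [0.512 0.278 0.   ]
red [ 0.566 -0.034  0.011] [ 0.576 -0.027  0.   ] [ 0.565 -0.033  0.   ]
blk [ 0.539 -0.323  0.016] [ 0.548 -0.318  0.   ] [ 0.541 -0.327  0.   ]
top panel 0.68 2619 0.086 [0.08  0.124] [ 0.573 -0.036] [0.124 0.203] 10.0
top mat 0.7 202 0.009 [-0.     0.013] [0.371 0.056] [0.07 0.07] 2.8
top tool_block 0.68 989 0.071 [0.004 0.081] [ 0.544 -0.345] [0.117 0.062] 82.4
top screwdriver 0.66 195 0.113 [0.075 0.142] [ 0.543 -0.314] [0.029 0.012] 47.1
scene panel 0.94 1850 0.086 [0.081 0.123] [ 0.574 -0.035] [0.124 0.205] 10.3
scene mat 0.84 3614 0.003 [-0.     0.007] [0.518 0.277] [0.249 0.302] 86.7
scene tool_block 0.56 1389 0.071 [0.006 0.081] [ 0.546 -0.346] [0.116 0.061] 81.8
scene screwdriver 0.64 306 0.106 [0.071 0.142] [ 0.546 -0.328] [0.013 0.028] 66.9
```

Panel centre is at (0.574,-0.036) with a yaw of about +10°. The block's yaw is about -8° and the driver stands near (0.547,-0.32). The mat is at (0.518,0.277) with a yaw of -3.3°. Now I move toward the driver.

```bash
python3 -m crank '{"linear":[[-40.6,-25.2,0],[-40.6,-25.2,0],[-40.6,-25.2,0],[-40.6,-25.2,0],[-40.6,-25.2,0],[-40.6,-25.2,0],[-40.6,-25.2,0],[-40.6,-25.2,0],[-40.6,-25.2,0]],"yaw":[0,0,0,0,0,0,0,0,0]}' 1 && python3 -m crank '{"linear":[[-20.6,-42.9,0],[-20.6,-42.9,0],[-20.6,-42.9,0],[-20.6,-42.9,0],[-20.6,-42.9,0],[-20.6,-42.9,0],[0,0,0],[0,0,0]],"yaw":[0,0,0,0,0,0,0,0]}' 
cat >> h.py <<'E'
def to(p,ang,zdown=None):
    """rows info: shift in tool axes (mm) to TCP p, then yaw deg so tool y is at world angle ang"""
    s=env.observe();M=R.from_quat(s["tcp_rot"]).as_matrix();a=np.degrees(np.arctan2(M[1,1],M[0,1]))
    d=(a-ang+90)%180-90
    print("tcp",np.round(s["tool_pos"],4),"yang",round(a,2),"tilt z",np.round(M[:,2],3),"-> lin mm",np.round(1000*M.T@(np.array(p)-s["tool_pos"]),1),"yaw(tool) deg",round(d,2),"t",round(s["t"],2))
E
python3 - <<'E'
from h import *
p,d=env.get_image("wrist");cv2.imwrite("pics/w1.png",p)
s=env.observe();C=cam("wrist");M=R.from_quat(s["tcp_rot"]).as_matrix()
print("cam in tool",M.T@(-C[1][:3,:3].T@C[1][:3,3]-s["tool_pos"]),np.round(C[1][:3,:3]@M,2).tolist(),C[0][0])
for l in("cam_left_slot","cam_right_slot","panel_grip","panel"):
    for a in env.spot_point(l,"wrist")[:2]: print(l,np.round(a["point"],1),round(a["conf"],2),np.round(onz(C,a["point"],{"pan":.116,"cam":.0955}[l[:3]] if l!="panel" else .08),4))
r=env.regions_of("panel","wrist")
for a in r[:1]:
    P=cloud(C,d,a["pixels"]);z=np.median(P[:,2]);Q=P[abs(P[:,2]-z)<.008];b=cv2.minAreaRect(Q[:,:2].astype(np.float32));print(z,b)
to([.547,-.32,.40],82)
E
```

```text
t: 2.4
tool_pos: [0.5007, 0.2488, 0.4049]
tcp_rot: [0.196, 0.981, 0.0, 0.0]
ft_force: [-0.2, 1.2, 0.4]
grip_width: 0.0855
grip_force: 0.0
t: 3.2
tool_pos: [0.5151, -0.0356, 0.4048]
tcp_rot: [0.197, 0.98, 0.0, 0.0]
ft_force: [-0.5, 0.2, 0.4]
grip_width: 0.0856
grip_force: 0.0
cam in tool [0.06830576 0.00049189 0.03150688] [[0.0, 1.0, 0.0], [-0.96, 0.0, -0.27], [-0.27, -0.0, 0.96]] [294.90775947   0.         257.83889828]
cam_left_slot [346.6 192.2] 0.96 [0.5605 0.0414 0.0955]
cam_right_slot [218.2 263.6] 0.72 [ 0.5832 -0.1076  0.0955]
panel_grip [280. 242.] 0.96 [ 0.5753 -0.0362  0.116 ]
panel_grip [199.2  51.4] 0.35 [ 0.3949 -0.0349  0.116 ]
panel [278.2 218.6] 0.69 [ 0.5664 -0.032   0.08  ]
0.08437733933865549 ((0.5727609395980835, -0.03499931842088699), (0.12262054532766342, 0.20300564169883728), 9.925240516662598)
tcp [ 0.5152 -0.0334  0.4047] yang 67.54 tilt z [-0.  0. -1.] -> lin mm [-138.9 -252.7    4.7] yaw(tool) deg -14.46 t 3.5
```

View pics/w1.png

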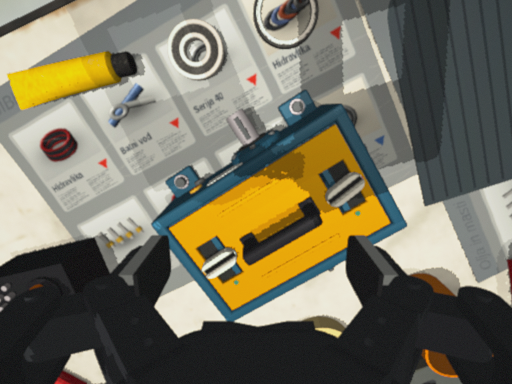

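The wrist view confirms the studs at (346,190) and (219,262), both shut along the panel's length, and the handle at (280,240). I continue to above the driver.

```bash
python3 -m crank '{"linear":[[-23.15,-42.1,0],[-23.15,-42.1,0],[-23.15,-42.1,0],[-23.15,-42.1,0],[-23.15,-42.1,0],[-23.15,-42.1,0],[0,0,0]],"yaw":[0,0,0,0,-7.2,-7.2,0]}' >/dev/null
cat > look.py <<'E'
from h import *
import sys
p,d=env.get_image("wrist");cv2.imwrite("pics/w2.png",p);C=cam("wrist")
for l in("screwdriver_grip","screwdriver","tool_block"):
    for a in env.spot_point(l,"wrist")[:2]: print(l,np.round(a["point"],1),round(a["conf"],2),np.round(onz(C,a["point"],{"screwdriver_grip":.112,"screwdriver":.012,"tool_block":0}[l]),4))
for l in("screwdriver","tool_block"):
    a=env.regions_of(l,"wrist")[0];P=cloud(C,d,a["pixels"]);print(l,np.round(np.percentile(P[:,2],[2,50,98]),3))
    for lo,hi in([(.12,.16),(.085,.12)] if l[0]=="s" else [(.062,.076)]):
        Q=P[(P[:,2]>lo)&(P[:,2]<hi)]
        if len(Q)>9: b=cv2.minAreaRect(Q[:,:2].astype(np.float32));print(lo,len(Q),np.round(b[0],4),np.round(b[1],3),round(b[2],1))
to([.547,-.32,.267],82)
E
python3 look.py
```

```text
screwdriver_grip [260.9 176.5] 0.94 [ 0.5465 -0.3177  0.112 ]
screwdriver [263.1 158.7] 0.95 [ 0.5479 -0.3143  0.012 ]
tool_block [262.9 155.1] 0.69 [ 0.5454 -0.314   0.    ]
screwdriver [0.074 0.132 0.14 ]
0.12 778 [ 0.5467 -0.3168] [0.027 0.02 ] 16.3
0.085 167 [ 0.5397 -0.3132] [0.028 0.012] 58.7
tool_block [0.014 0.071 0.08 ]
0.062 4558 [ 0.5434 -0.3423] [0.116 0.06 ] 80.9
tcp [ 0.5526 -0.3185  0.4048] yang 81.89 tilt z [-0.  0. -1.] -> lin mm [  5.3  -2.3 137.8] yaw(tool) deg -0.11 t 4.5
```

View pics/w2.png

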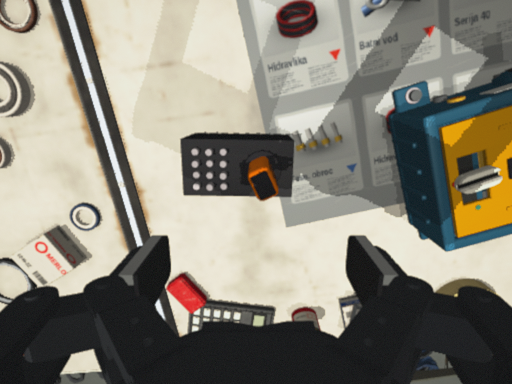

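The handle's top face is at (262,185), turned about 24° from the block, so the driver's x axis is at about 16° and I grasp with tool y at 106°.

```bash
python3 -m crank '{"linear":[[6.1,0.4,0],[0,0,0],[0,0,15],[0,0,30],[0,0,15],[0,0,0]],"yaw":[-8,-8,-8,0,0,0]}' >/dev/null; sed -i 's/to(.*,82)/to([.5466,-.3172,.267],106)/; s/w2.png/w3.png/' look.py; python3 look.py
```

```text
screwdriver_grip [255.5 205.3] 0.59 [ 0.5468 -0.3189  0.112 ]
screwdriver [256.9 176.9] 0.85 [ 0.549  -0.3175  0.012 ]
tool_block [254.2 173.1] 0.92 [ 0.5484 -0.3207  0.    ]
screwdriver [0.077 0.132 0.142]
0.12 1343 [ 0.5483 -0.3204] [0.027 0.021] 20.5
0.085 320 [ 0.5386 -0.3238] [0.006 0.021] 16.1
tool_block [0.014 0.073 0.082]
0.062 6873 [ 0.5454 -0.3465] [0.116 0.06 ] 81.3
tcp [ 0.5468 -0.3189  0.3458] yang 105.83 tilt z [ 0.001 -0.001 -1.   ] -> lin mm [-0.2  1.8 78.8] yaw(tool) deg -0.17 t 5.4
```

```bash
python3 -m crank '{"linear":[[-0.7,0,20],[0,0,25],[0,0,20],[0,0,10],[0,0,4],[0,0,0]],"yaw":[-1,0,0,0,0,0]}' && python3 -m crank '{"linear":[[0,0,0],[0,0,0],[0,0,0],[0,0,0],[0,0,0],[0,0,0],[0,0,0],[0,0,0]],"yaw":[0,0,0,0,0,0,0,0]}' -1 60
```

```text
t: 6.0
tool_pos: [0.5473, -0.3187, 0.266]
tcp_rot: [-0.146, 0.989, -0.0, 0.0]
ft_force: [0.9, 0.4, 0.2]
grip_width: 0.0853
grip_force: 0.0
t: 6.8
tool_pos: [0.5473, -0.3186, 0.2661]
tcp_rot: [-0.146, 0.989, -0.0, 0.0]
ft_force: [-0.9, 0.3, 5.2]
grip_width: 0.0195
grip_force: 58.5
```

Gripped at 19.5 mm, which matches the handle. Now I lift, move towards the right stud, turn and look.

```bash
python3 -m crank '{"linear":[[0,0,-15],[0,0,-35],[0,0,-40],[0,0,-40],[0,0,-20],[-22.4,32,0],[-22.4,32,0],[-22.4,32,0],[-22.4,32,0]],"yaw":[0,0,0,0,0,0,0,0,0]}' && python3 -m crank '{"linear":[[0,0,0],[0,0,0],[0,0,0],[0,0,0],[0,0,0],[0,0,0],[0,0,0],[0,0,0],[0,0,0],[0,0,0],[0,0,0],[0,0,0],[0,0,0]],"yaw":[8.1,8.1,8.1,8.1,8.1,8.1,8.1,8.1,8.1,8.1,8.1,8.1,0]}'
cat > look2.py <<'E'
from h import *
import sys
pic,lab,tz=sys.argv[1],sys.argv[2],float(sys.argv[3])
p,d=env.get_image("wrist");cv2.imwrite("pics/%s.png"%pic,p);C=cam("wrist")
for l in(lab+"_slot","panel_grip"):
    for a in env.spot_point(l,"wrist")[:2]: print(l,np.round(a["point"],1),round(a["conf"],2),np.round(onz(C,a["point"],.0955 if "slot" in l else .116),4))
for l in(lab,"panel"):
  for a in env.regions_of(l,"wrist")[:1]:
    m=a["pixels"];P=cloud(C,d,m);z=np.median(P[:,2]);Q=P[(abs(P[:,2]-.094)<.004)] if l==lab else P[abs(P[:,2]-.0845)<.004]
    if len(Q)>9: b=cv2.minAreaRect(Q[:,:2].astype(np.float32));print(l,round(a["conf"],2),len(Q),round(z,4),np.round(b[0],4),np.round(b[1],4),round(b[2],1))
s=env.observe();to([0.585,-.108,tz],10)
E
python3 look2.py w4 cam_right .40
```

```text
t: 7.7
tool_pos: [0.5959, -0.1687, 0.4168]
tcp_rot: [-0.146, 0.989, -0.0, 0.0]
ft_force: [-0.6, 0.2, -1.9]
grip_width: 0.0192
grip_force: 59.0
t: 9.0
tool_pos: [0.5957, -0.1701, 0.4165]
tcp_rot: [0.646, 0.763, 0.0, 0.0]
ft_force: [-0.7, -0.2, -1.3]
grip_width: 0.0191
grip_force: 59.1
cam_right_slot [255.5 111.1] 0.72 [ 0.5829 -0.107   0.0955]
panel_grip [255.2  19.8] 0.63 [ 0.5706 -0.0358  0.116 ]
cam_right 0.95 519 0.0935 [ 0.5845 -0.1099] [0.0189 0.0397] 13.2
panel 0.72 14420 0.0842 [ 0.5771 -0.0724] [0.1218 0.1235] 9.9
tcp [ 0.5958 -0.1701  0.4159] yang 9.8 tilt z [ 0. -0. -1.] -> lin mm [63.1 -0.1 15.9] yaw(tool) deg -0.2 t 9.25
```

View pics/w4.png

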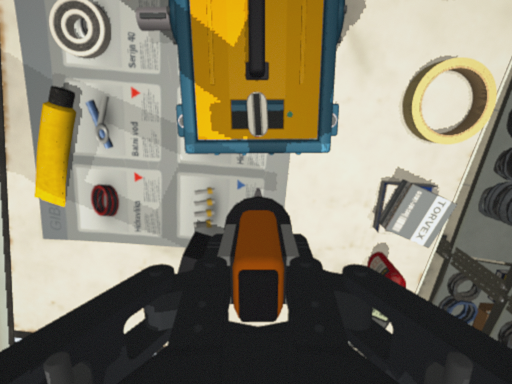

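The stud is at (258,114) and the blade tip at (258,192), nearly in the same column, so they are aligned. I'll zoom in to refine this.

```bash
python3 - <<'E'
from h import *
p=cv2.imread("pics/w4.png");c=p[80:210,215:305];cv2.imwrite("pics/w4c.png",cv2.resize(c,None,fx=4.5,fy=4.5,interpolation=cv2.INTER_CUBIC))
C=cam("wrist")
g=p.astype(int);m=(g.min(2)>110)&(g.max(2)-g.min(2)<45);m2=np.zeros_like(m);m2[88:140,240:276]=m[88:140,240:276]
v,u=np.nonzero(m2);print(len(u),cv2.minAreaRect(np.c_[u,v].astype(np.float32)),u.mean(),v.mean())
for q in[(258,114),(258,113),(257,114)]:print(onz(C,q,.0955))
X=np.array([.585,-.108,.0955,1]);
# where would blade tip (tool axis, z = tool .255) project
s=env.observe();M=R.from_quat(s["tcp_rot"]).as_matrix()
for dx in(-.008,0,.008):
    w=s["tool_pos"]+M@[dx,0,.255];q=C[0]@(C[1]@np.r_[w,1])[:3];print(dx,w,q[:2]/q[2])
E
```

```text
435 ((256.8412170410156, 113.5072250366211), (43.228092193603516, 19.34366226196289), 87.39744567871094) 256.7586206896552 113.65747126436781
[ 0.5856448  -0.10923469  0.0955    ]
[ 0.58548779 -0.10832822  0.0955    ]
[ 0.58470894 -0.10939663  0.0955    ]
-0.008 [ 0.59718424 -0.17802498  0.16094491] [257.65347591 205.96730911]
0 [ 0.59582311 -0.17014163  0.16094438] [257.65570097 196.40061208]
0.008 [ 0.59446197 -0.16225827  0.16094385] [257.6579674  186.65602366]
```

View pics/w4c.png

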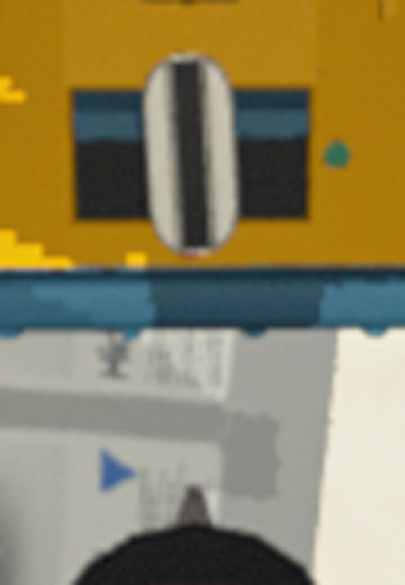

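The slot centre is at about (257.3,114.4) px, which gives (0.585,-0.1097), and it is tilted about 2.7° from the tool. The tip is where I expected it. I go over the stud and descend to just above the slot.

```bash
python3 -m crank '{"linear":[[30.6,-0.2,0],[30.6,-0.2,0],[0,0,20],[0,0,25],[0,0,15],[0,0,0]],"yaw":[0,-2.6,0,0,0,0]}'; python3 - <<'E'
from h import *
to([.5850,-.1097,.345],12.4)
p,d=env.get_image("wrist");C=cam("wrist");cv2.imwrite("pics/w5.png",p)
s=env.observe();M=R.from_quat(s["tcp_rot"]).as_matrix()
for z in(.245,.255):
  w=s["tool_pos"]+M@[0,0,z];q=C[0]@(C[1]@np.r_[w,1])[:3];print(q[:2]/q[2])
cv2.imwrite("pics/w5c.png",cv2.resize(p[130:240,190:330],None,fx=4,fy=4,interpolation=cv2.INTER_CUBIC))
E
```

```text
t: 9.85
tool_pos: [0.5845, -0.1096, 0.3538]
tcp_rot: [0.627, 0.779, -0.001, -0.002]
ft_force: [1.1, -0.2, -1.2]
grip_width: 0.0192
grip_force: 59.1
tcp [ 0.5845 -0.1096  0.3538] yang 12.34 tilt z [-0.003  0.001 -1.   ] -> lin mm [-0.2  0.5  8.8] yaw(tool) deg -0.06 t 9.85
[257.62248293 200.23839877]
[257.62134424 196.3767207 ]
```

View pics/w5c.png

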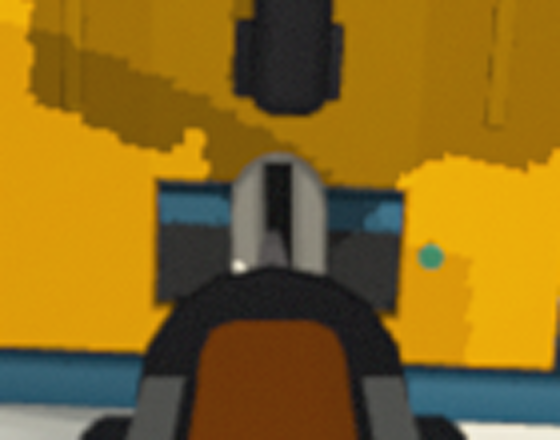

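The blade sits over the slot (crop: blade at 275, slot 266–292), about 0.5 mm to one side. I insert it.

```bash
python3 -m crank '{"linear":[[0,0.5,3],[0,0,3],[0,0,2.5],[0,0,0],[0,0,0]],"yaw":[0,0,0,0,0]}'; python3 -m crank '{"linear":[[0,0,0],[0,0,0],[0,0,0],[0,0,0],[0,0,0],[0,0,0]],"yaw":[-8,-8,-8,-8,-8,0]}';python3 -c "
from h import *
print(env.observe()['wrist_torque']);to([.585,-.1097,.345],112)"
```

```text
t: 10.4
tool_pos: [0.5857, -0.1098, 0.3474]
tcp_rot: [0.628, 0.778, 0.0, 0.0]
ft_force: [0.9, 0.2, -2.1]
grip_width: 0.0192
grip_force: 59.1
t: 11.0
tool_pos: [0.5854, -0.11, 0.3474]
tcp_rot: [0.322, 0.947, -0.0, -0.0]
ft_force: [-3.0, -2.8, 2.1]
grip_width: 0.0194
grip_force: 59.5
[-0.68854065  0.90419379 -0.01899666]
tcp [ 0.5854 -0.11    0.3474] yang 52.4 tilt z [-0.001 -0.    -1.   ] -> lin mm [ 0.5 -0.   2.4] yaw(tool) deg -59.6 t 11.0
```

```bash
python3 -m crank '{"linear":[[0,0,1],[0,0,1],[0,0,0]],"yaw":[0,0,0]}'; python3 -c "
from h import *
print(env.observe()['wrist_torque'])"; python3 -m crank '{"linear":[[0,0,0],[0,0,0],[0,0,0],[0,0,0],[0,0,0],[0,0,0]],"yaw":[-8,-8,-8,-8,-8,0]}';python3 -c "
from h import *
print(env.observe()['wrist_torque']);to([.585,-.1097,.345],112)
p,d=env.get_image('wrist');cv2.imwrite('pics/w6.png',cv2.resize(p[100:280,140:380],None,fx=3,fy=3))"
```

```text
t: 11.3
tool_pos: [0.5855, -0.11, 0.3452]
tcp_rot: [0.326, 0.945, -0.0, -0.0]
ft_force: [-2.8, -4.2, -1.0]
grip_width: 0.0192
grip_force: 59.5
[-1.03975967  0.64699413 -0.05949413]
t: 11.9
tool_pos: [0.5856, -0.1099, 0.3452]
tcp_rot: [-0.019, 1.0, -0.0, -0.0]
ft_force: [-0.6, -3.1, -2.0]
grip_width: 0.0196
grip_force: 59.5
[-0.93928001  0.50534731 -0.06806038]
tcp [ 0.5856 -0.1099  0.3452] yang 92.16 tilt z [-0. -0. -1.] -> lin mm [0.6 0.3 0.2] yaw(tool) deg -19.84 t 11.9
```

View pics/w6.png

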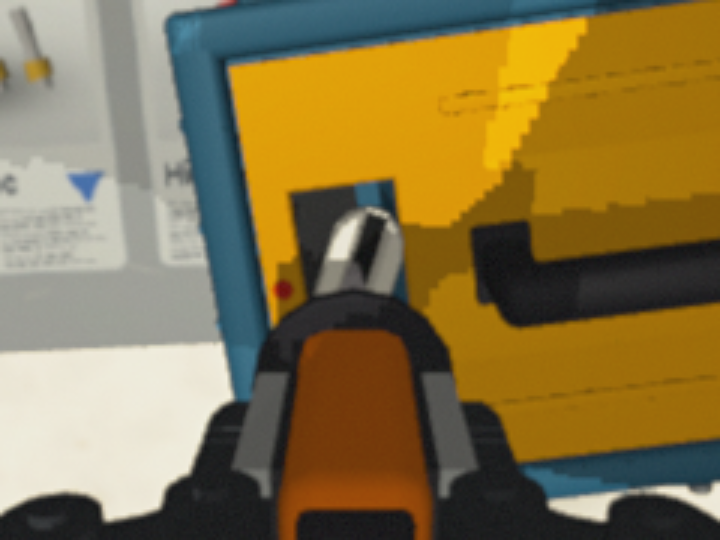

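The stud is following about 18° behind the tool. I keep turning until the stop torque shows.

```bash
python3 -m crank '{"linear":[[0,0,0],[0,0,0],[0,0,0],[0,0,0]],"yaw":[-7,-7,-5,0]}';python3 -c "
from h import *
print(env.observe()['wrist_torque'])";  python3 -m crank '{"linear":[[0,0,0],[0,0,0],[0,0,0]],"yaw":[-4,-3,0]}'; python3 -c "
from h import *
print(env.observe()['wrist_torque']);to([.585,-.1097,.345],112)
p,d=env.get_image('wrist');cv2.imwrite('pics/w7.png',cv2.resize(p[100:280,140:380],None,fx=3,fy=3))"
```

```text
t: 12.35
tool_pos: [0.5857, -0.1098, 0.3452]
tcp_rot: [-0.182, 0.983, -0.0, -0.0]
ft_force: [-0.6, -3.2, -2.2]
grip_width: 0.0193
grip_force: 59.4
[-0.85573071  0.34551919 -0.07047391]
t: 12.65
tool_pos: [0.5857, -0.1098, 0.3452]
tcp_rot: [-0.241, 0.97, -0.0, 0.0]
ft_force: [-1.7, -4.2, -1.7]
grip_width: 0.019
grip_force: 59.3
[-0.89099419  0.35683421 -0.04670138]
tcp [ 0.5857 -0.1098  0.3452] yang 117.92 tilt z [ 0. -0. -1.] -> lin mm [0.6 0.4 0.2] yaw(tool) deg 5.92 t 12.65
```

```bash
python3 -m crank '{"linear":[[0,0,0],[0,0,0],[0,0,0]],"yaw":[-4,-3,0]}'; python3 -c "
from h import *
print(env.observe()['wrist_torque']);to([.585,-.1097,.345],112)
p,d=env.get_image('wrist');cv2.imwrite('pics/w8.png',cv2.resize(p[100:280,140:380],None,fx=3,fy=3))"
```

```text
t: 13.0
tool_pos: [0.5857, -0.1099, 0.3452]
tcp_rot: [-0.301, 0.954, -0.0, 0.0]
ft_force: [-1.2, -4.3, -1.8]
grip_width: 0.0192
grip_force: 59.2
[-1.1754081   0.31822299 -0.21245622]
tcp [ 0.5857 -0.1099  0.3452] yang 125.02 tilt z [ 0. -0. -1.] -> lin mm [0.5 0.6 0.2] yaw(tool) deg 13.02 t 13.0
```

View pics/w8.png

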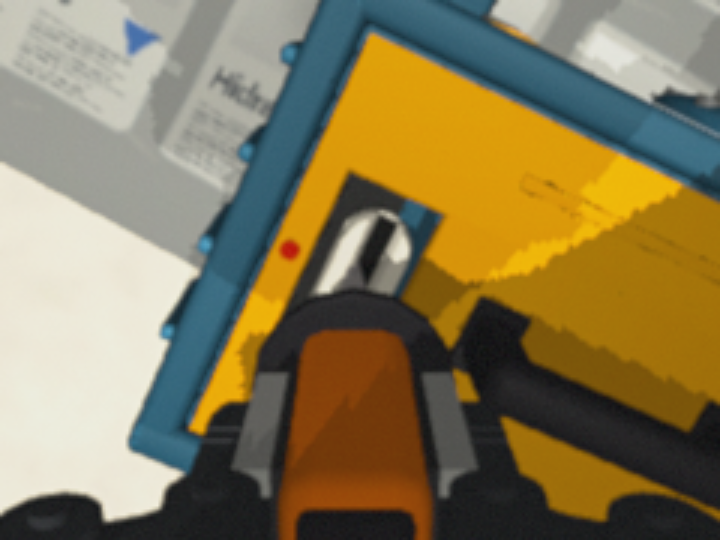

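The torque of 0.21 N m shows the stop, and the stud lies along its opening with the tool at 125°, where the stop is expected. I free the blade, lift, and go to look at the left stud.

```bash
python3 -m crank '{"linear":[[0,0,0],[0,0,0],[0,0,-6],[0,0,-26],[0,0,-25],[0,0,-15],[-10,45.1,0],[-10,45.1,0]],"yaw":[6,6,0,0,0,0,0,0]}'; python3 -m crank '{"linear":[[0,0,0],[0,0,0],[0,0,0],[0,0,0],[0,0,0],[0,0,0],[0,0,0],[0,0,0],[0,0,0],[0,0,0],[0,0,0],[0,0,0],[0,0,0],[0,0,0]],"yaw":[7.8,7.8,7.8,7.8,7.8,7.8,7.8,7.8,7.8,7.8,7.8,7.8,7.8,0]}'
cat > slot.py <<'E'
from h import *
import sys
def slot(p,C,w):
    u0,u1,v0,v1=w
    g=p.astype(int);m=np.zeros(p.shape[:2],np.uint8);mm=(g.min(2)>95)&(g.max(2)-g.min(2)<45);m[v0:v1,u0:u1]=mm[v0:v1,u0:u1]
    m=cv2.morphologyEx(m,cv2.MORPH_CLOSE,np.ones((9,9),np.uint8))
    n,L,S,_=cv2.connectedComponentsWithStats(m);k=1+S[1:,4].argmax();head=cv2.erode((L==k).astype(np.uint8),np.ones((3,3)))
    b=cv2.minAreaRect(np.argwhere(L==k)[:,::-1].astype(np.float32));print("head",S[k,4],np.round(b[0],1),np.round(b[1],1),round(b[2],1))
    s=(head>0)&(g.max(2)<90)
    P=np.argwhere(s)[:,::-1].astype(float)+0.;W=np.array([onz(C,q,.0955) for q in P])[:,:2]
    c,H=W.mean(0),np.array([onz(C,q,.0955) for q in cv2.boxPoints(b)])[:,:2].mean(0)
    l=np.linalg.svd(W-c,full_matrices=False)[2][0]
    print("slot px",P.mean(0),"n",len(P),"world",np.round(c,4),"head",np.round(H,4),"dir",round(np.degrees(np.arctan2(l[1],l[0]))%180,1))
E
python3 - <<'E'
from slot import *
p,d=env.get_image("wrist");cv2.imwrite("pics/w9.png",p);C=cam("wrist")
r=env.spot_point("cam_left_slot","wrist")
for a in r[:2]:print(np.round(a["point"],1),a["conf"],onz(C,a["point"],.0955))
q=C[0]@(C[1]@[.5588,.0399,.0955,1])[:3];q=q[:2]/q[2];print(q)
u,v=q.astype(int);slot(p,C,(u-17,u+18,v-27,v+27))
to([.5588,.0399,.40],10)
E
```

```text
t: 13.85
tool_pos: [0.5685, -0.0185, 0.4183]
tcp_rot: [-0.201, 0.98, 0.0, 0.001]
ft_force: [0.8, 1.0, -0.6]
grip_width: 0.0196
grip_force: 59.5
t: 15.25
tool_pos: [0.5685, -0.0187, 0.4177]
tcp_rot: [0.631, 0.776, 0.0, 0.0]
ft_force: [-0.2, 0.9, -1.7]
grip_width: 0.0198
grip_force: 59.7
[258.9 117.8] 0.83 [0.55776896 0.0384963  0.0955    ]
[256.5 185.8] 0.65 [ 0.56952927 -0.02799569  0.0955    ]
[260.26017139 116.55737396]
head 766 [260.2 116. ] [42.4 19.6] 83.3
slot px [260.17521368 115.88461538] n 234 world [0.5586 0.0404] head [0.5587 0.0401] dir 108.6
tcp [ 0.5685 -0.0188  0.4176] yang 12.11 tilt z [ 0.  0. -1.] -> lin mm [59.4  2.8 17.6] yaw(tool) deg 2.11 t 15.35
```

The left slot centre is (0.5586,0.0402) with its direction at 108.6°. The right stud's position predicts (0.5588,0.0399), so they agree. I approach.

```bash
python3 -m crank '{"linear":[[29.6,1.3,0],[29.6,1.3,0],[0,0,20],[0,0,25],[0,0,16],[0,0,0],[0,0,0]],"yaw":[0,-6.5,0,0,0,0,0]}'; python3 -c "
from h import *
to([.5587,.0402,.3448],18.6)"
```

```text
t: 16.05
tool_pos: [0.5591, 0.0395, 0.3566]
tcp_rot: [0.585, 0.811, 0.0, -0.0]
ft_force: [-0.3, 0.3, 0.3]
grip_width: 0.0195
grip_force: 59.7
tcp [0.5591 0.0395 0.3566] yang 18.46 tilt z [-0.  0. -1.] -> lin mm [ 0.7 -0.1 11.8] yaw(tool) deg -0.14 t 16.05
```

```bash
python3 -m crank '{"linear":[[0.7,-0.1,4],[0,0,4],[0,0,3.8],[0,0,0],[0,0,0]],"yaw":[0,0,0,0,0]}'; python3 -m crank '{"linear":[[0,0,0],[0,0,0],[0,0,0],[0,0,0],[0,0,0],[0,0,0]],"yaw":[-8,-8,-8,-8,-8,0]}';python3 -c "
from h import *
print(env.observe()['wrist_torque']);to([.5587,.0402,.3448],100)"
```

```text
t: 16.55
tool_pos: [0.5586, 0.0401, 0.3444]
tcp_rot: [0.585, 0.811, -0.0, -0.0]
ft_force: [-0.4, 0.2, -1.5]
grip_width: 0.019
grip_force: 59.7
t: 17.15
tool_pos: [0.5586, 0.0401, 0.3445]
tcp_rot: [0.271, 0.962, -0.0, 0.0]
ft_force: [-0.5, -0.7, -0.6]
grip_width: 0.0192
grip_force: 59.7
[-0.25774212  0.12015875 -0.0269429 ]
tcp [0.5586 0.0401 0.3445] yang 58.5 tilt z [ 0. -0. -1.] -> lin mm [-0.1  0.2 -0.3] yaw(tool) deg -41.5 t 17.15
```

```bash
python3 -m crank '{"linear":[[0,0,0],[0,0,0],[0,0,0],[0,0,0],[0,0,0],[0,0,0],[0,0,0]],"yaw":[-8,-8,-8,-8,-8,-8,0]}';python3 -c "
from h import *
print(env.observe()['wrist_torque'])";python3 -m crank '{"linear":[[0,0,0],[0,0,0],[0,0,0]],"yaw":[-5,-4,0]}';python3 -c "
from h import *
print(env.observe()['wrist_torque'])";python3 -m crank '{"linear":[[0,0,0],[0,0,0],[0,0,0]],"yaw":[-5,-4,0]}';python3 -c "
from h import *
print(env.observe()['wrist_torque']);to([.5587,.0402,.3448],100)"
```

```text
t: 17.85
tool_pos: [0.5586, 0.0399, 0.3445]
tcp_rot: [-0.141, 0.99, -0.0, 0.0]
ft_force: [-0.9, -3.1, -1.2]
grip_width: 0.0193
grip_force: 59.8
[-0.8342017   0.13141026 -0.01224022]
t: 18.15
tool_pos: [0.5586, 0.0399, 0.3445]
tcp_rot: [-0.217, 0.976, -0.0, 0.0]
ft_force: [0.2, -3.6, 0.1]
grip_width: 0.0193
grip_force: 59.8
[-1.08951761  0.14920216 -0.10962799]
t: 18.45
tool_pos: [0.5587, 0.0399, 0.3445]
tcp_rot: [-0.293, 0.956, -0.0, 0.0]
ft_force: [0.1, -5.1, 0.4]
grip_width: 0.0191
grip_force: 59.9
[-1.28737321 -0.01502676 -0.29818284]
tcp [0.5587 0.0399 0.3445] yang 124.05 tilt z [ 0. -0. -1.] -> lin mm [-0.2  0.3 -0.3] yaw(tool) deg 24.05 t 18.45
```

At the stop. I free the blade, lift, and check both studs on the way to the block.

```bash
python3 -m crank '{"linear":[[0,0,0],[0,0,0],[0,0,-6],[0,0,-26],[0,0,-25],[0,0,-16],[0,0,0],[-13.6,-39,0],[-13.6,-39,0],[-13.6,-39,0],[0,0,0]],"yaw":[6,6,0,0,0,0,5,0,0,0,0]}'; cat > chk.py <<'E'
from slot import *
p,d=env.get_image("wrist");cv2.imwrite("pics/w10.png",p);C=cam("wrist")
for n,X in(("L",[.5587,.0401]),("R",[.5852,-.1098])):
    q=C[0]@(C[1]@[*X,.0955,1])[:3];q=q[:2]/q[2];u,v=q.astype(int);print(n,u,v)
    try: slot(p,C,(u-24,u+25,v-24,v+25))
    except Exception as e: print(e)
for l in("cam_left","cam_right"):
  for a in env.regions_of(l,"wrist")[:2]:
    P=cloud(C,d,a["pixels"]);Q=P[abs(P[:,2]-.094)<.005];b=cv2.minAreaRect(Q[:,:2].astype(np.float32));print(l,round(a["conf"],2),len(Q),np.round(b[0],4),np.round(b[1],4),round(b[2],1))
to([.5474,-.3187,.42],107)
E
python3 chk.py
```

```text
t: 19.55
tool_pos: [0.6348, -0.0628, 0.4177]
tcp_rot: [-0.149, 0.989, -0.001, 0.001]
ft_force: [1.1, 0.4, -1.4]
grip_width: 0.0194
grip_force: 59.7
L 379 134
head 723 [381.5 132.6] [18.7 43.2] 14.0
slot px [380.69  133.255] n 200 world [0.5573 0.0406] head [0.5568 0.0411] dir 10.1
R 223 114
head 822 [226.6 112.4] [20.2 45.1] 5.2
slot px [226.71495327 112.3317757 ] n 214 world [ 0.5825 -0.1075] head [ 0.5829 -0.1076] dir 9.9
cam_left 0.68 655 [0.5573 0.0408] [0.0403 0.0188] 11.0
cam_left 0.61 0 [0. 0.] [0. 0.] 0.0
cam_right 0.56 600 [ 0.5832 -0.1081] [0.0398 0.0191] 10.0
cam_right 0.35 0 [0. 0.] [0. 0.] 0.0
tcp [ 0.6321 -0.0592  0.4174] yang 107.27 tilt z [-0.001  0.001 -1.   ] -> lin mm [ 157.9 -222.6   -2.7] yaw(tool) deg 0.27 t 19.7
```

Both studs lie at 10°, along the openings. I return the driver to its hole.

```bash
python3 -m crank '{"linear":[[26.3,-37.1,0],[26.3,-37.1,0],[26.3,-37.1,0],[26.3,-37.1,0],[26.3,-37.1,0],[26.3,-37.1,0],[0,0,0],[0,0,0]],"yaw":[0,0,0,0,0,0,0,0]}'; python3 - <<'E'
from h import *
p,d=env.get_image("wrist");cv2.imwrite("pics/w11.png",p);C=cam("wrist")
a=env.regions_of("tool_block","wrist")[0];P=cloud(C,d,a["pixels"]);Q=P[abs(P[:,2]-.071)<.004];b=cv2.minAreaRect(Q[:,:2].astype(np.float32));print(round(a["conf"],2),len(Q),b)
for a in env.spot_point("tool_block","wrist")[:2]:print(a["point"],a["conf"],onz(C,a["point"],0))
to([.5474,-.3187,.2665],107)
E
```

```text
t: 20.5
tool_pos: [0.5475, -0.3188, 0.4176]
tcp_rot: [-0.15, 0.989, 0.0, 0.0]
ft_force: [0.1, -0.3, -1.8]
grip_width: 0.0195
grip_force: 59.7
0.69 4770 ((0.5451340675354004, -0.3449791967868805), (0.11624358594417572, 0.060500361025333405), 81.38471221923828)
[258.3, 162.1] 0.77 [ 0.55052104 -0.31596073  0.        ]
tcp [ 0.5484 -0.3174  0.4176] yang 107.41 tilt z [ 0.  0. -1.] -> lin mm [  1.4  -1.  151.1] yaw(tool) deg 0.41 t 20.65
```

```bash
python3 -m crank '{"linear":[[0.7,-1.4,25],[0,0,40],[0,0,10],[0,0,0]],"yaw":[0,0,0,0]}'; python3 -m crank '{"linear":[[0,0,10],[0,0,15],[0,0,20],[0,0,15],[0,0,10],[0,0,4],[0,0,0]],"yaw":[0,0,0,0,0,0,0]}'; python3 -c "
from h import *
to([.5484,-.319,.2661],107)"
```

```text
t: 21.05
tool_pos: [0.5478, -0.3192, 0.3412]
tcp_rot: [-0.151, 0.988, 0.001, -0.001]
ft_force: [-0.4, 0.5, -1.1]
grip_width: 0.0195
grip_force: 59.8
t: 21.75
tool_pos: [0.5478, -0.3205, 0.268]
tcp_rot: [-0.151, 0.989, 0.0, -0.0]
ft_force: [-0.1, -0.8, -1.3]
grip_width: 0.0194
grip_force: 59.8
tcp [ 0.5478 -0.3205  0.268 ] yang 107.34 tilt z [-0.  0. -1.] -> lin mm [-1.   1.2  1.9] yaw(tool) deg 0.34 t 21.75
```

```bash
python3 -m crank '{"linear":[[0,0,1.5],[0,0,0]],"yaw":[0,0]}'; python3 -m crank '{"linear":[[0,0,0],[0,0,0],[0,0,0],[0,0,0],[0,0,0],[0,0,0],[0,0,-10],[0,0,-35],[0,0,-40],[0,0,-35],[0,0,-30]],"yaw":[0,0,0,0,0,0,0,0,0,0,0]}' 1; python3 - <<'E'
from h import *
for n in("wrist","top"):
    p,d=env.get_image(n);cv2.imwrite(f"pics/{n}12.png",p);C=cam(n)
    for a in env.regions_of("screwdriver",n)[:1]:
        P=cloud(C,d,a["pixels"]);print(n,a["conf"],np.round(np.percentile(P[:,2],[2,50,99]),4))
        for lo,hi in((.136,.15),(.07,.08)):
            Q=P[(P[:,2]>lo)&(P[:,2]<hi)]
            if len(Q)>5:print(len(Q),cv2.minAreaRect(Q[:,:2].astype(np.float32)))
to([.572,-.035,.417],10)
E
```

```text
t: 21.95
tool_pos: [0.548, -0.3206, 0.2674]
tcp_rot: [-0.151, 0.989, -0.0, 0.0]
ft_force: [-0.4, -0.0, -1.0]
grip_width: 0.0194
grip_force: 59.8
t: 23.05
tool_pos: [0.5478, -0.3204, 0.4199]
tcp_rot: [-0.151, 0.989, -0.001, 0.001]
ft_force: [1.0, -0.3, -0.1]
grip_width: 0.0853
grip_force: 0.0
wrist 0.94 [0.0788 0.1328 0.1456]
617 ((0.550548255443573, -0.3220631182193756), (0.026600444689393044, 0.018966738134622574), 17.79067611694336)
83 ((0.549246072769165, -0.3227764964103699), (0.03434557467699051, 0.040312424302101135), 24.674142837524414)
tcp [ 0.5478 -0.3204  0.4181] yang 107.34 tilt z [ 0.001 -0.001 -1.   ] -> lin mm [-108.2  265.2    0.8] yaw(tool) deg -82.66 t 23.25
```

```bash
python3 - <<'E'
from h import *
for n in("wrist","scene"):
    p,d=env.get_image(n);C=cam(n)
    for l,r in(("screwdriver",((.13,.16),(.07,.083))),("tool_block",((.06,.079),))):
      for a in env.regions_of(l,n)[:1]:
        P=cloud(C,d,a["pixels"])
        for lo,hi in r:
            Q=P[(P[:,2]>lo)&(P[:,2]<hi)]
            if len(Q)>5:b=cv2.minAreaRect(Q[:,:2].astype(np.float32));print(n,l,len(Q),np.round(np.percentile(Q[:,2],[20,50,80]),4),np.round(b[0],4))
E
python3 -m crank '{"linear":[[-18,44.2,0],[-18,44.2,0],[-18,44.2,0],[-18,44.2,0],[-18,44.2,0],[-18,44.2,0]],"yaw":[0,0,0,0,0,0]}' >/dev/null;  python3 -m crank '{"linear":[[0,0,0],[0,0,0],[0,0,0],[0,0,0],[0,0,0],[0,0,0],[0,0,0],[0,0,0],[0,0,0],[0,0,0],[0,0,0],[0,0,0],[0,0,0],[0,0,0]],"yaw":[8.1,8.1,8.1,8.1,8.1,8.1,8.1,8.1,8.1,8.1,8.1,8.1,0,0]}' >/dev/null
cat > pan.py <<'E'
from h import *
p,d=env.get_image("wrist");cv2.imwrite("pics/w13.png",p);C=cam("wrist")
for a in env.spot_point("panel_grip","wrist")[:2]:print(np.round(a["point"],1),round(a["conf"],2),onz(C,a["point"],.116))
a=env.regions_of("panel","wrist")[0];P=cloud(C,d,a["pixels"])
for lo,hi in((.112,.135),(.08,.089)):
    Q=P[(P[:,2]>lo)&(P[:,2]<hi)];b=cv2.minAreaRect(Q[:,:2].astype(np.float32));print(len(Q),np.round(np.median(Q[:,2]),4),np.round(b[0],4),np.round(b[1],4),round(b[2],1))
to([.572,-.035,.271],10)
E
python3 pan.py
```

```text
wrist screwdriver 636 [0.1342 0.1378 0.1388] [ 0.5477 -0.3202]
wrist screwdriver 431 [0.0744 0.0751 0.0758] [ 0.5451 -0.3209]
wrist tool_block 4504 [0.0694 0.0701 0.0708] [ 0.5438 -0.3453]
scene screwdriver 90 [0.1353 0.1395 0.1415] [ 0.5491 -0.3213]
scene screwdriver 72 [0.0763 0.0777 0.0792] [ 0.548  -0.3224]
scene tool_block 884 [0.0711 0.0727 0.0742] [ 0.5468 -0.3454]
[257.8 181.2] 0.73 [ 0.5717179  -0.03417145  0.116     ]
1271 0.1218 [ 0.572  -0.0339] [0.0133 0.0833] 10.1
17775 0.0843 [ 0.5719 -0.0356] [0.1204 0.2024] 9.8
tcp [ 0.5719 -0.0351  0.4167] yang 10.3 tilt z [-0.  0. -1.] -> lin mm [1.000e-01 2.000e-01 1.457e+02] yaw(tool) deg 0.3 t 25.7
```

The driver is seated, with its guard top about 5 mm over the block. The handle centre is at (0.572,-0.0345) with its top at 0.122, and I'm right over it. I descend, grip and test-lift.

```bash
python3 -m crank '{"linear":[[0,0,25],[0,0,45],[0,0,40],[0,0,20],[0,0,10],[0,0,5],[0,0,1],[0,0,0]],"yaw":[0,0,0,0,0,0,0,0]}'; python3 -m crank '{"linear":[[0,0,0],[0,0,0],[0,0,0],[0,0,0],[0,0,0],[0,0,0],[0,0,0],[0,0,0],[0,0,0]],"yaw":[0,0,0,0,0,0,0,0,0]}' -1 70; python3 -m crank '{"linear":[[0,0,-3],[0,0,-4],[0,0,-5],[0,0,-5],[0,0,-5],[0,0,-5],[0,0,0]],"yaw":[0,0,0,0,0,0,0]}'
```

```text
t: 26.5
tool_pos: [0.5723, -0.0352, 0.2719]
tcp_rot: [0.642, 0.767, 0.0, 0.001]
ft_force: [-0.1, -0.2, -1.2]
grip_width: 0.085
grip_force: 0.0
t: 27.4
tool_pos: [0.5719, -0.0351, 0.2712]
tcp_rot: [0.642, 0.767, 0.0, 0.0]
ft_force: [-1.0, -0.6, 4.9]
grip_width: 0.013
grip_force: 69.0
t: 28.1
tool_pos: [0.5721, -0.0352, 0.2988]
tcp_rot: [0.642, 0.767, 0.0, 0.001]
ft_force: [0.3, -0.1, -3.1]
grip_width: 0.013
grip_force: 68.4
```

The panel is free: 3.1 N of weight and no extra load. I lift clear, refine the mat, then carry the panel over.

```bash
python3 -m crank '{"linear":[[0,0,-15],[0,0,-25],[0,0,-25],[0,0,-15],[20,0,0],[39.6,0.4,0],[39.6,0.4,0],[0,0,0]],"yaw":[0,0,0,0,0,0,0,0]}' >/dev/null; python3 - <<'E'
from h import *
for n in("wrist","scene","top"):
    p,d=env.get_image(n);C=cam(n)
    for a in env.regions_of("mat",n)[:2]:
        P=cloud(C,d,a["pixels"]);Q=P[abs(P[:,2])<.02];
        if len(Q)>500:
            lo=np.percentile(Q[:,2],[20,80]);b=cv2.minAreaRect(Q[:,:2].astype(np.float32));print(n,round(a["conf"],2),len(Q),np.round(np.median(Q[:,2]),4),np.round(b[0],4),np.round(b[1],4),round(b[2],1))
    for a in env.spot_point("mat",n)[:1]:print(n,a["conf"],onz(C,a["point"],0))
to([.518,.277,.379],-3.3)
E
```

```text
wrist 0.83 13402 0.002 [0.5183 0.1853] [0.3103 0.099 ] 10.3
scene 0.71 [0.51202431 0.28779021 0.        ]
tcp [0.5553 0.062  0.3778] yang 10.08 tilt z [-0. -0. -1.] -> lin mm [218.3   0.9  -1.2] yaw(tool) deg 13.38 t 29.35
```

```bash
python3 -m crank '{"linear":[[36.4,0.2,0],[36.4,0.2,0],[36.4,0.2,0],[36.4,0.2,0],[36.4,0.2,0],[36.4,0,0],[0,0,0],[0,0,0]],"yaw":[0,0,0,0,0,6.7,6.7,0]}'; python3 - <<'E'
from h import *
C=cam("top");W=np.array([onz(C,q,.003) for q in[(130,143),(207,147),(197,243),(117,238)]]);print(W.round(3).tolist(),W.mean(0))
p=cv2.imread("pics/top0.png");g=p.astype(int)
m=((g.max(2)<95)&(g.max(2)-g.min(2)<35)).astype(np.uint8);m[:135]=0;m[250:]=0;m[:,:105]=0;m[:,209:]=0
m=cv2.morphologyEx(m,cv2.MORPH_CLOSE,np.ones((5,5),np.uint8));m=cv2.morphologyEx(m,cv2.MORPH_OPEN,np.ones((9,9),np.uint8))
v,u=np.nonzero(m);Q=np.array([onz(C,q,.003)[:2] for q in zip(u,v)],np.float32);print(len(Q),cv2.minAreaRect(Q))
to([.518,.277,.3],-3.3)
E
```

```text
t: 30.15
tool_pos: [0.5176, 0.2785, 0.3777]
tcp_rot: [0.727, 0.686, -0.0, 0.0]
ft_force: [0.2, -0.2, -2.7]
grip_width: 0.0124
grip_force: 68.5
[[0.668, 0.384, 0.003], [0.654, 0.146, 0.003], [0.36, 0.167, 0.003], [0.375, 0.401, 0.003]] [0.51407632 0.27439738 0.003     ]
7691 ((0.5133774876594543, 0.2763187289237976), (0.2446409910917282, 0.3007848560810089), 86.49971008300781)
tcp [0.5176 0.2785 0.3777] yang -3.32 tilt z [-0. -0. -1.] -> lin mm [-1.4  0.5 77.7] yaw(tool) deg -0.02 t 30.15
```

Over the mat's centre, about (0.516,0.276). I lower gently; contact is expected at TCP z ≈ 0.194.

```bash
python3 -m crank '{"linear":[[-2.5,-1.5,20],[0,0,35],[0,0,40],[0,0,35],[0,0,25],[0,0,15],[0,0,5],[0,0,0]],"yaw":[0,0,0,0,0,0,0,0]}';  python3 -m crank '{"linear":[[0,0,2],[0,0,2],[0,0,2],[0,0,1.5],[0,0,0],[0,0,0]],"yaw":[0,0,0,0,0,0]}'
```

```text
t: 30.95
tool_pos: [0.5164, 0.2751, 0.203]
tcp_rot: [0.727, 0.687, -0.0, -0.0]
ft_force: [0.7, 0.6, -1.5]
grip_width: 0.0128
grip_force: 68.5
t: 31.55
tool_pos: [0.5161, 0.2755, 0.1955]
tcp_rot: [0.727, 0.687, 0.0, 0.0]
ft_force: [0.3, 0.1, -2.1]
grip_width: 0.0129
grip_force: 68.5
```

```bash
python3 -m crank '{"linear":[[0,0,0.7],[0,0,0.5],[0,0,0],[0,0,0]],"yaw":[0,0,0,0]}'
```

```text
t: 31.95
tool_pos: [0.5161, 0.2755, 0.1942]
tcp_rot: [0.727, 0.687, 0.0, -0.0]
ft_force: [0.3, 0.1, -0.7]
grip_width: 0.0125
grip_force: 68.7
```

Contact is starting, as the weight is coming off. I go 0.5 mm lower, release, back straight up and look.

```bash
python3 -m crank '{"linear":[[0,0,0.5],[0,0,0]],"yaw":[0,0]}' ; python3 -m crank '{"linear":[[0,0,0],[0,0,0],[0,0,0],[0,0,0],[0,0,0],[0,0,0],[0,0,0],[0,0,-10],[0,0,-30],[0,0,-40],[0,0,-40],[0,0,-40],[0,0,-20],[0,0,0],[0,0,0]],"yaw":[0,0,0,0,0,0,0,0,0,0,0,0,0,0,0]}' 1; python3 - <<'E'
from h import *
for n in("wrist","top","scene"):
    p,d=env.get_image(n);cv2.imwrite(f"pics/{n}20.png",p);C=cam(n)
    for l in("panel","mat"):
      for a in env.regions_of(l,n)[:1]:
        P=cloud(C,d,a["pixels"]);z=np.median(P[:,2]);Q=P[abs(P[:,2]-z)<.01]
        if len(Q)<200:continue
        b=cv2.minAreaRect(Q[:,:2].astype(np.float32));print(n,l,round(a["conf"],2),np.round(z,4),np.round(b[0],4),np.round(b[1],4),round(b[2],1))
        if l=="panel":print("plane",np.round(np.linalg.lstsq(np.c_[Q[:,:2],np.ones(len(Q))],Q[:,2],rcond=None)[0],3))
cv2.imwrite("pics/fin.png",np.hstack([cv2.imread("pics/scene20.png")[80:330,140:400],cv2.imread("pics/wrist20.png")[0:250,60:460]]))
E
```

```text
t: 32.15
tool_pos: [0.5161, 0.2754, 0.1942]
tcp_rot: [0.727, 0.687, 0.0, 0.0]
ft_force: [-3.1, -0.7, 9.2]
grip_width: 0.0125
grip_force: 70.2
t: 33.65
tool_pos: [0.5159, 0.2754, 0.3744]
tcp_rot: [0.727, 0.687, 0.001, 0.0]
ft_force: [-0.5, 0.1, 0.1]
grip_width: 0.0854
grip_force: 0.0
wrist panel 0.77 0.0064 [0.5156 0.2754] [0.2    0.1229] 86.7
plane [-0.001 -0.001  0.007]
top panel 0.91 0.0089 [0.5158 0.2647] [0.1797 0.1214] 86.6
plane [-0.001  0.003  0.008]
top mat 0.69 0.0037 [0.5116 0.2509] [0.1979 0.3049] 87.5
scene panel 0.92 0.0081 [0.5209 0.2786] [0.2133 0.1245] 86.7
plane [-0.002 -0.002  0.009]
scene mat 0.73 0.003 [0.5154 0.2758] [0.2502 0.3012] 86.5
```

View pics/fin.png

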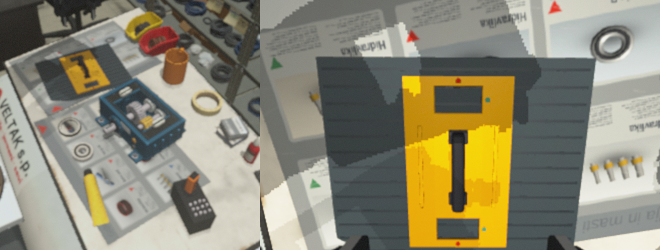

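The picture shows the panel flat and centred on the mat, handle up at (457,170). The reducer is open at (145,118), the driver stands upright in the block at (192,183), and the other things are where they were.

```bash
python3 -c "
from plant import env
print(env.close_job())"
```

```text
the job is handed in; nothing more can be done
None
```

The job is handed in at about 34 s: both cam studs are open, the screwdriver is back upright in its hole, and the panel lies flat, handle up, on the middle of the mat, with the rest of the counter looking undisturbed.

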